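Centre a circuit board on the inspection stage and run it under the lens

TASK

The circuit board in its black carrier tray lies askew on the sliding plate of the inspection stage. Without lifting it, tap it gently with the fingertips from its opposite sides until it sits centred and square inside the four corner marks, with an equal gap all round, and take the hand off it. Then push the sliding plate by its pull bar smoothly all the way home to its stop under the lens, so that the board is still centred in the marks, and leave the roll of tape and the cutters beside the stage where they are.

Things in the scene. Friction and masses are not known exactly. Their poses are not given: they have to be found in the camera images.
- board: Green circuit board fixed level in a black carrier tray, 114 mm along its x, 160 mm along its y, 32 mm high, with solid upright sides and a flat underside; loose on the sliding plate, 0.1 to 0.22 kg in all. Origin at the centre of the tray's underside; z up. Too wide to grip across; it slides on the plate under about 1 to 2 N.
- mark (a point): Middle of the four black corner marks on top of the sliding plate; moves with it. x away from the robot, y the way the plate slides home (left), z up. Plate: aluminium, no rim, 200 mm in x, 210 in y, top 42 mm above the bench. The marks frame 124 (x) by 170 mm (y) inside: 5 mm gap all round a centred tray with its 114 mm along x; either way round is right.
- bar (a point): Middle of the plate's steel pull bar: 12 mm thick, 90 mm long along the plate's x, its centre 36 mm above the bench and 141 mm from the mark on the -y side (the end away from the lens). 30 mm gap between bar and plate; free space on its -y side. Keep fingertips 24 to 36 mm above the bench: the bed's end below is up to 20 mm high.
- carriage (a joint): Travel of the sliding plate in m: about 0 at the near end of its rails (loading place, right), 0.24 at its hard stop, home under the lens (left); positive along the mark's +y. Plain friction, about 4 N, no spring; it stays where it is left.
- station: Stage's grey bed, fixed, 150 x 470 mm; origin on the bench under its middle, y along the rails to the lens end (left), x away from the robot. Lens head, 76 mm wide, 120 to 210 mm above the bench, over x 0, y +120 mm, on a column at x +125, y +120 mm. The mark is straight under the lens with the plate home, at y -120 mm with travel 0.
- tape: Black roll of tape lying flat, 62 mm across, 19 mm high, on the bench to the right of the stage; leave alone. Origin under its centre.
- cutters: Red-handled side cutters, 132 mm long, 51 mm wide, 10 mm high, lying on the bench in front of the left end of the stage; leave alone. Origin under their middle.

How it is judged (in metres and radians):
On the way, in this order (a step that is already met when the one before it is completed fails the run):
1. the board stands centred and square in the corner marks, untouched by the fingers, while the plate is still near the loading end (travel under 0.08 m) (x of board in the frame of mark between -0.005 and 0.005 m and y of board in the frame of mark between -0.005 and 0.005 m and angle between the x axis of board and the x axis of mark, either way round below 0.07 rad and z of board in the frame of mark below 0.004 m and value of joint carriage below 0.08 m and contact force between the fingers and board below 0.1 N and linear speed of board below 0.01 m/s), for 0.3 s.
2. the plate is home at its stop under the lens (value of joint carriage above 0.234 m), for 0.2 s.
At the end, for the whole second after the job is handed in: The plate is within 6 mm of its home stop and at rest; the board stands flat on it, at rest, its centre within 5 mm of the mark in x and in y and its sides within 0.07 rad (4 degrees) of square to the marks (x of board in the frame of mark between -0.005 and 0.005 m and y of board in the frame of mark between -0.005 and 0.005 m and angle between the x axis of board and the x axis of mark, either way round below 0.07 rad and z of board in the frame of mark below 0.004 m and value of joint carriage above 0.234 m and linear speed of board below 0.01 m/s and velocity of joint carriage between -0.01 and 0.01 m/s); the robot touches nothing.
It fails at once if the board is lifted, tipped or knocked off the plate (z of board in the frame of mark above 0.012 m or z of board in the frame of mark below -0.01 m or angle between board's own z axis and vertical above 0.15 rad).
It fails at once if the board is struck or pressed hard (over 20 N) (contact force between any of the fingers, the arm and board above 20 N).
It fails at once if the roll of tape or the cutters are shifted by more than 30 mm (distance of any of tape, cutters from where it was at the start of the episode above 0.03 m).
It also fails if it takes over 72 s, if anything falls off the work surface, if the arm or the gripper's body presses on something with over 40 N, if the wrist force passes 120 N, or if a joint passes its speed limit or range.

ROBOT

A 7-joint arm with a two-finger parallel gripper is mounted at the origin on a cart in front of the work surface, level with it; the furniture and walls round the work are solid. World frame = base frame: x ahead of the robot, y to its left, z up, the work surface at z = 0. Lengths are in mm, angles in rad, forces in N, time in s.
With the tool pointing down it reaches from about 425 to 825 mm from the base axis. Payload 3.6 kg.
Tool frame: the origin (TCP) lies on the centre line of the jaws, within the pads' length; the fingertips stand 11 mm ahead of it and the grasp point (between the pads) lies 8 mm behind it; z points along the fingers, x is the direction in which the jaws open and shut, and the axes are right-handed (so a half turn about z gives the same grasp; the last joint's range is limited). The gripper opens to 85 mm and grips with 20 to 120 N. Pads are 22 mm wide; open, the fingers measure 114 mm over their backs; the gripper's body (76 mm by 85 mm) begins 54 mm behind the grasp point. The pads swing forward as they close: fully open they stand 13 mm farther back than shut.
Start: joints at [1.206, 0.615, -0.013, 1.423, 0.008, 1.103, -0.04], TCP at [215.428, -613.233, 242.297] pointing down, gripper open.
Joint ranges: [-3.12, 3.12], [-0.3, 2.06], [-1.34, 1.32], [0.26, 2.42], [-1.36, 4.5], [0.01, 1.98], [-2.84, 2.84]. Speed limits (rad/s): [2.79, 2.79, 3.14, 3.14, 3.14, 3.14, 3.14].

INTERFACE

Orientations are given as a rotation vector (axis times angle).
In Python, from workcell import env gives the robot as it stands. Calls block until the motion is done:
- env.move_ptp(position, orientation): joint-space move of the TCP to a pose.
- env.move_straight(position, ori=None, velocity=150, f_stop=None): straight line of the TCP; ori=None keeps the orientation; velocity is the mean speed in mm/s. With f_stop (N) it stops when the force on the tool has changed by that much, and returns True; else False.
- env.set_joints(angles): joint-space move.
- env.set_gripper(opening, f_grip=None): finger opening in mm; f_grip is the grip in N (None keeps the last); returns when the fingers have stopped.
- env.sleep(seconds).
- env.inverse_kinematics(position, orientation): joint angles nearest the present ones, or None.
- env.state(): the state.
- env.capture(name): name is "scene" or "top"; returns a dict with "frame" (420x560x3 uint8, red, green, blue), "camera_matrix" (3x3 intrinsics, pixels), "R" (3x3) and "t" (3): a world point X has camera coordinates R X + t. Camera axes: x right, y down, z forward; pixel columns grow to the right and rows downward; lengths in mm; the calibration is good to about 2 mm. A picture is of the moment at which its call begins. There is no depth.
A pose or a line that the arm cannot do raises env.PlanningError and nothing moves.
- env.finish_job(): hands the job in, once; it reports no verdict.
The state is a dict: "time_s": time; "joint_positions": joint angles; "dq": joint speeds; "tau": joint torques, N m; "tcp_pos": TCP position; "tcp_rot": TCP orientation; "wrist_force": force on the tool from outside, world axes, zero at the start; "torque": the same for the moment, N m; "gripper_width": finger opening in mm.
Only numpy, scipy, OpenCV 4.12 (cv2) and the standard library are available. Lean on these libraries where they do the work, as an engineer would, in place of code of your own. Each camera call takes 0.05 s, during which the arm holds its last target.

## Working session

There is one attempt and no reset: what is moved stays moved. The work goes in short steps, each a Python script; the robot and the scene stay as the last script left them, time stands still between calls to the robot, and variables do not carry over. Pictures are saved under pics/ and viewed, and the job is handed in when it is done.

```bash
ls; mkdir -p pics
python3 - <<'E'
from workcell import env
import cv2,numpy as np
for n in("scene","top"):
    c=env.capture(n); cv2.imwrite(f"pics/{n}0.png",c["frame"][:,:,::-1])
    np.savez(f"pics/{n}0.npz",**{k:v for k,v in c.items()})
    print(n,c["camera_matrix"],c["R"],c["t"], -c["R"].T@c["t"])
print(env.state())
E
```

```text
pics
scene [[498.19990064   0.         276.8929916 ]
 [  0.         498.19990064 212.55450303]
 [  0.           0.           1.        ]] [[-0.67013423 -0.74209277  0.01477917]
 [-0.50514673  0.44139443 -0.74161833]
 [ 0.54382616 -0.50444948 -0.67065925]] [ 289.22079638  282.34386979 1135.34936393] [-280.99084507  662.73004557  966.54950195]
top [[519.66974864   0.         276.97261064]
 [  0.         519.66974864 205.6746015 ]
 [  0.           0.           1.        ]] [[-0.00750892 -0.99976598  0.02028808]
 [-0.98670321  0.00411362 -0.16248034]
 [ 0.16235886 -0.02123837 -0.98650318]] [ -43.97970633  484.16398728 1070.10172679] [ 303.65541986  -23.23386536 1135.21815538]
{'time_s': 0.1, 'joint_positions': array([ 1.20646146,  0.61582804, -0.01262979,  1.42472269,  0.00806799,
        1.10342458, -0.04039047]), 'dq': array([-0.00070775, -0.0005269 , -0.00100928, -0.00331299,  0.00137712,
       -0.00086607, -0.00144951]), 'tau': array([ 6.41113329e-04, -4.70378101e+01,  2.59934105e-01, -1.71567911e+01,
        1.00532547e-02,  5.90830139e-03,  2.59195878e-05]), 'tcp_pos': array([ 215.24630964, -612.62579246,  241.25562063]), 'tcp_rot': array([-2.56224089,  1.81549076,  0.00298358]), 'wrist_force': array([-1.45449591, -0.23826084,  0.09550692]), 'torque': array([-0.04236108, -0.038012  , -0.01542263]), 'gripper_width': 85.29940329859217}
```

View pics/scene0.png

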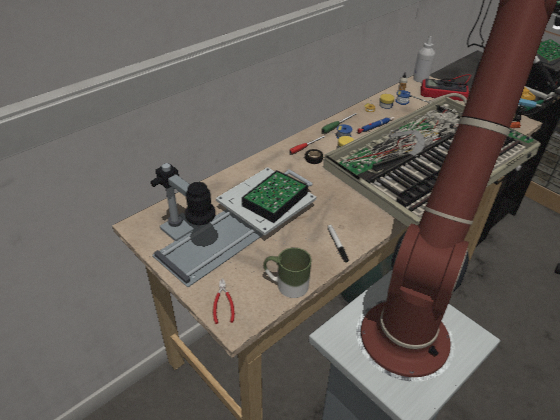

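View pics/top0.png

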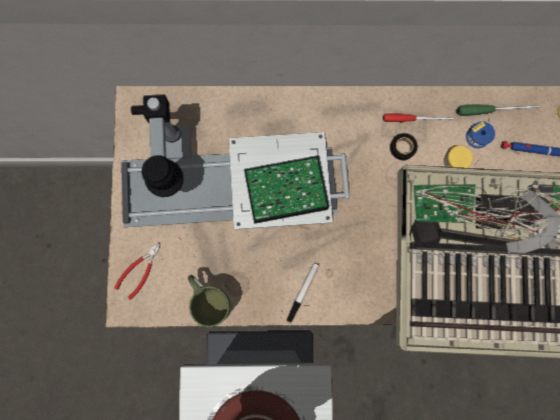

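Run:
```python
import cv2
a=cv2.imread("pics/top0.png")[70:250,240:440]; cv2.imwrite("pics/topc.png",cv2.resize(a,None,fx=4,fy=3.33,interpolation=cv2.INTER_CUBIC))
a=cv2.imread("pics/scene0.png")[90:300,180:440]; cv2.imwrite("pics/scc.png",cv2.resize(a,None,fx=3,fy=2.8,interpolation=cv2.INTER_CUBIC))
```

```text
(no output)
```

View pics/topc.png

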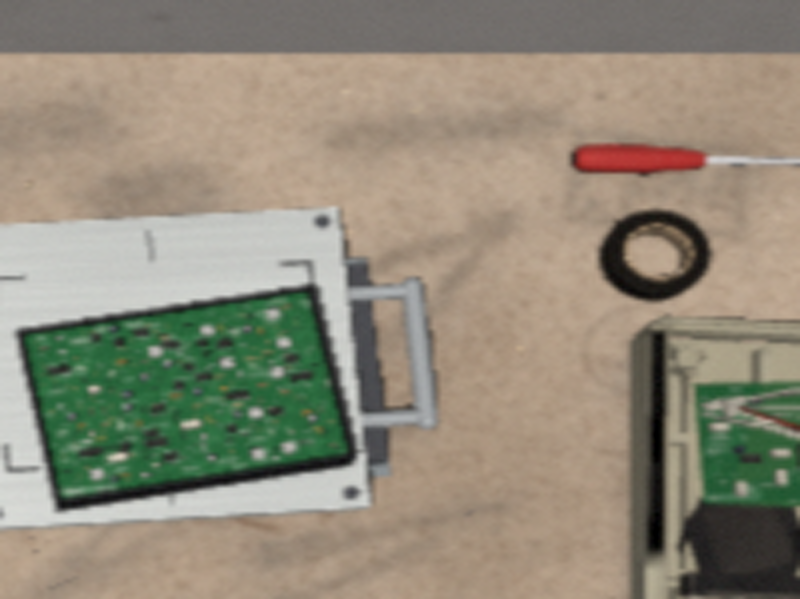

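View pics/scc.png

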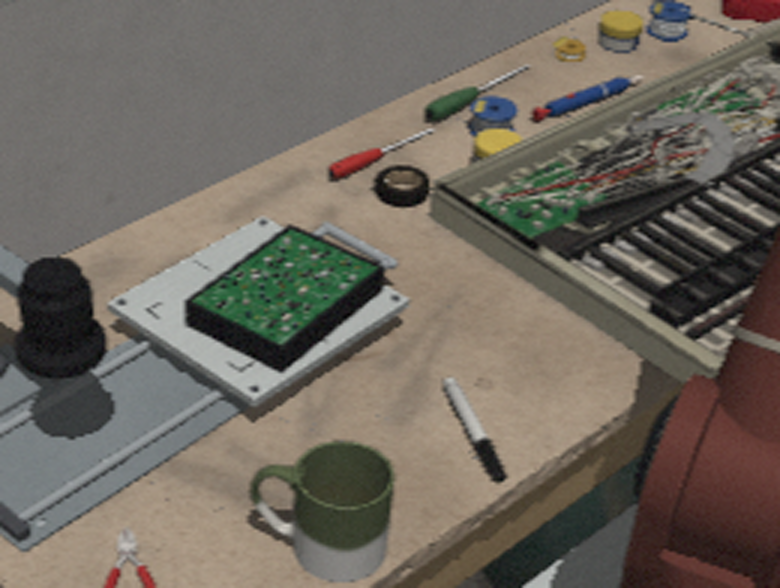

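Run:
```python
import cv2
a=cv2.imread("pics/top0.png")[125:235,222:352]; cv2.imwrite("pics/topd.png",cv2.resize(a,None,fx=6,fy=5.4,interpolation=cv2.INTER_CUBIC))
a=cv2.imread("pics/scene0.png")[155:245,210:325]; cv2.imwrite("pics/scd.png",cv2.resize(a,None,fx=6.5,fy=6.5,interpolation=cv2.INTER_CUBIC))
```

```text
(no output)
```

View pics/topd.png

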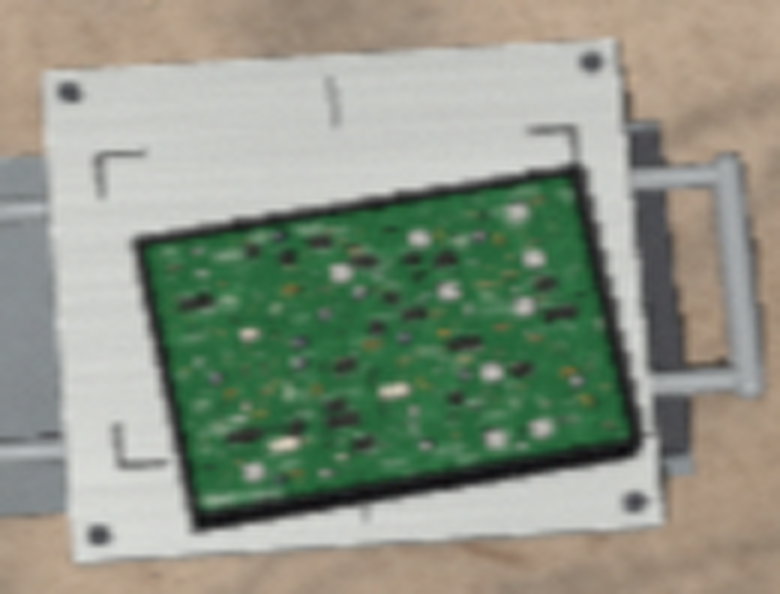

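View pics/scd.png

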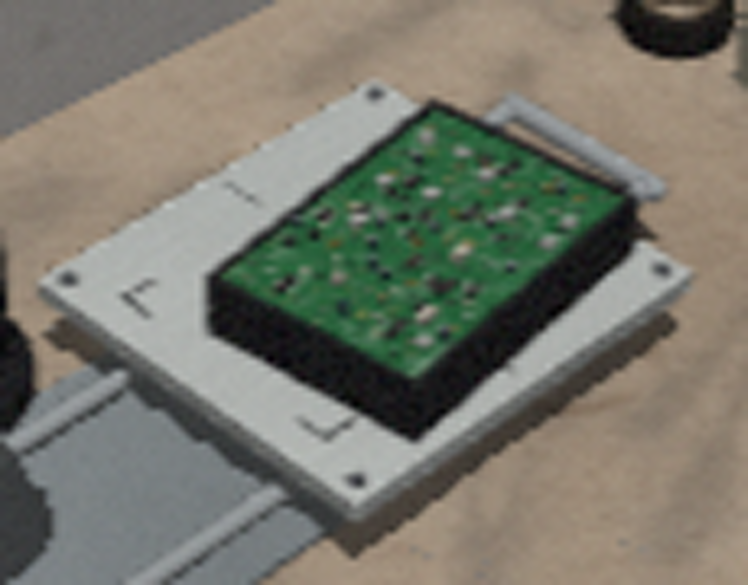

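```bash
cat > h.py <<'E'
import numpy as np, cv2
from scipy.optimize import least_squares
def cam(f): d=np.load(f); return d["camera_matrix"],d["R"],d["t"]
def proj(c,X):
    K,R,t=c; p=(R@np.atleast_2d(X).T).T+t; p=(K@p.T).T; return p[:,:2]/p[:,2:]
def un(p,f,o): return (np.array(p,float)+.5)/np.array(f)-.5+np.array(o)
def pose(P,L):
    x,y,a=P[:3]; L=np.array(L,float); c,s=np.cos(a),np.sin(a)
    return np.c_[x+c*L[:,0]-s*L[:,1], y+s*L[:,0]+c*L[:,1], L[:,2]]
def fit(obs,P0):
    # obs: list of (cam, local pts, pixels)
    r=least_squares(lambda P:np.concatenate([(proj(c,pose(P,L))-p).ravel() for c,L,p in obs]),P0,x_scale=[1,1,.01])
    return r.x, r.fun.reshape(-1,2)
def overlay(img,c,polys):
    for P,L,col in polys:
        q=proj(c,pose(P,L)); cv2.polylines(img,[np.round((q+.5)*16*4-8).astype(int)],True,col,1,cv2.LINE_AA,6)
    return img
def rect(w,l,z): return [[w/2,l/2,z],[w/2,-l/2,z],[-w/2,-l/2,z],[-w/2,l/2,z]]  # UL,UR,LR,LL in top view
E
python3 - <<'E'
from h import *
ct,cs=cam("pics/top0.npz"),cam("pics/scene0.npz")
ft,ot=(6,5.4),(222,125); fs,os_=(6.5,6.5),(210,155)
pt=un([(43,73),(615,40),(662,522),(77,560)],ft,ot)
ps=un([(38,290),(375,78),(692,275),(350,518)],fs,os_)
PL=rect(200,210,42)
for n,o in(("top",[(ct,PL,pt)]),("scene",[(cs,PL,ps)]),("both",[(ct,PL,pt),(cs,PL,ps)])):
    P,f=fit(o,[560,-60,0]); print(n,P,np.abs(f).max()); 
# marks: inner frame corners in top UL inside(104,160)
T,B=rect(114,160,74),rect(114,160,42)
bt=un([(135,240),(580,166),(638,455),(197,530)],ft,ot)
bs=un([(210,275),(432,100),(634,197),(415,378),(208,332),(415,440)],fs,os_)
LT=[T[0],T[1],B[2],B[3]]; LS=[T[0],T[1],T[2],T[3],B[0],B[3]]
for n,o in(("top",[(ct,LT,bt)]),("scene",[(cs,LS,bs)]),("both",[(ct,LT,bt),(cs,LS,bs)])):
    Q,f=fit(o,[560,-60,0]); print(n,Q,f.round(1).tolist())
d=Q-P; c,s=np.cos(P[2]),np.sin(P[2]); print("rel",c*d[0]+s*d[1],-s*d[0]+c*d[1],d[2])
M=rect(124,170,42)
bar=[[45,-141,36],[-45,-141,36]]
for n,cc in(("top",ct),("scene",cs)):
    img=cv2.imread(f"pics/{n}0.png"); img=cv2.resize(img,None,fx=4,fy=4,interpolation=cv2.INTER_CUBIC)
    overlay(img,cc,[(P,PL,(255,0,0)),(P,M,(0,0,255)),(Q,T,(0,255,255)),(Q,B,(255,255,0)),(P,bar,(255,0,255))])
    q=proj(cc,[[P[0],P[1],42]])[0]*4; x,y=int(q[0])-380,int(q[1])-290; cv2.imwrite(f"pics/ov_{n}0.png",img[y:y+580,x:x+780])
np.save("P.npy",P)
E
```

```text
top [ 5.41187902e+02 -5.34789664e+01  6.58097829e-02] 0.691216898454627
scene [ 5.35798690e+02 -5.00729914e+01  6.13780390e-02] 0.8260955386573698
both [ 5.39987670e+02 -5.29176182e+01  6.45984129e-02] 1.9755180136446029
top [ 5.16285966e+02 -6.64850009e+01  1.86821548e-01] [[-0.3, -0.5], [0.3, -0.8], [0.1, 0.5], [-0.1, 0.8]]
scene [ 5.15344636e+02 -6.67807453e+01  1.85644143e-01] [[-0.9, -0.2], [0.1, -0.8], [0.7, -0.7], [0.2, 1.1], [-0.2, -0.3], [0.1, 0.3]]
both [ 5.15932488e+02 -6.66776819e+01  1.87138069e-01] [[-0.2, -0.4], [0.4, -0.6], [0.2, 0.7], [-0.0, 1.0], [-1.1, -0.2], [-0.2, -0.8], [0.5, -0.8], [0.1, 1.0], [-0.4, -0.3], [0.0, 0.2]]
rel -24.893268833906944 -12.178517575490284 0.12253965643907068
```

View pics/ov_top0.png

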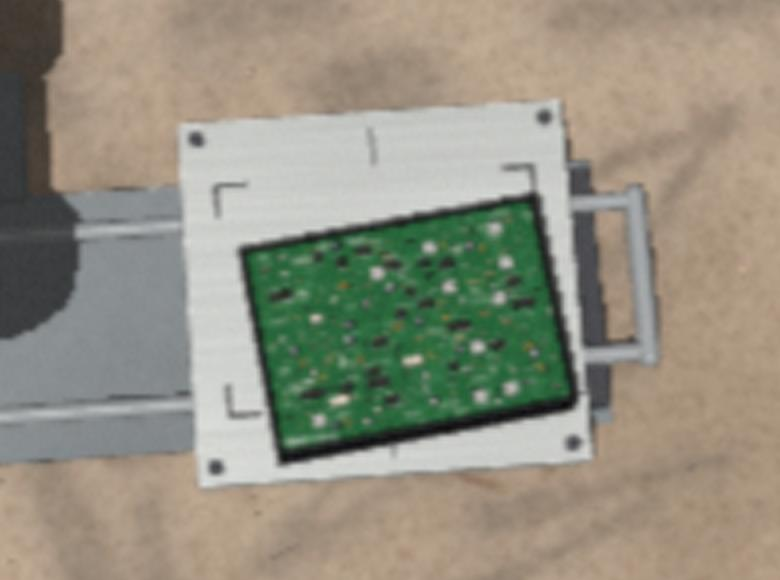

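View pics/ov_scene0.png

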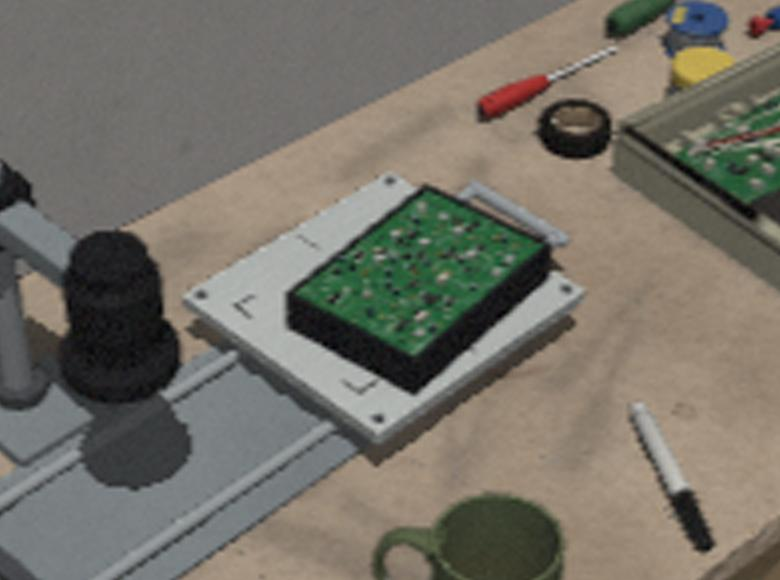

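```bash
sed -i 's/np.round((q+.5)\*16\*4-8)/np.round(((q+.5)*S-.5)*64)/; s/def overlay(img,c,polys):/def overlay(img,c,polys,S=4):/' h.py
cat > ov.py <<'E'
from h import *
def save(tag,names,polys,ctr,S=6):
    for n in names:
        cc=cam(f"pics/{n}{tag}.npz"); img=cv2.imread(f"pics/{n}{tag}.png"); img=cv2.resize(img,None,fx=S,fy=S,interpolation=cv2.INTER_CUBIC)
        overlay(img,cc,polys,S); q=proj(cc,[ctr])[0]*S; x,y=int(q[0])-390,int(q[1])-295
        cv2.imwrite(f"pics/ov_{n}{tag}.png",img[max(y,0):y+590,max(x,0):x+780])
E
python3 - <<'E'
from ov import *
P=[541.2,-53.5,.0658]; Q=[515.93,-66.68,.1871]
save("0",["top","scene"],[(P,rect(200,210,42),(255,0,0)),(P,rect(124,170,42),(0,0,255)),(Q,rect(114,160,74),(0,255,255)),(Q,rect(114,160,42),(255,255,0)),(P,[[45,-141,36],[-45,-141,36]],(255,0,255))],[535,-60,50])
E
```

```text
(no output)
```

View pics/ov_top0.png

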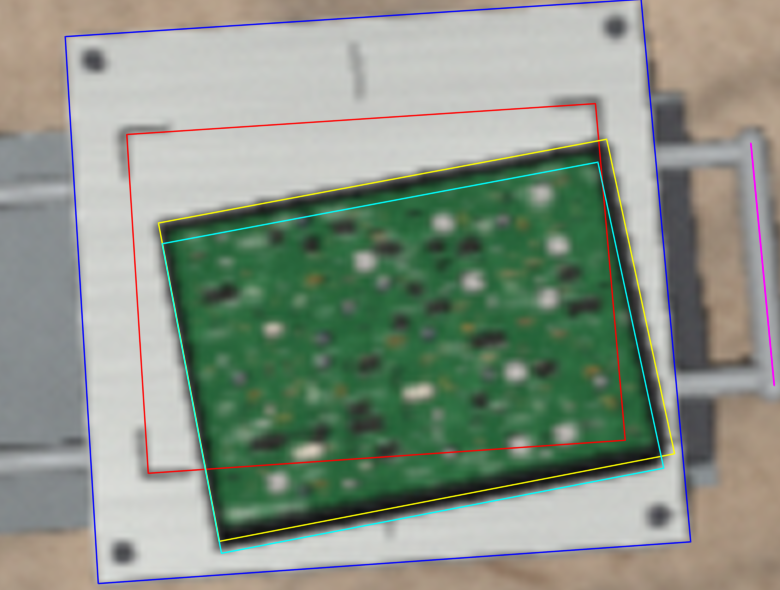

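View pics/ov_scene0.png

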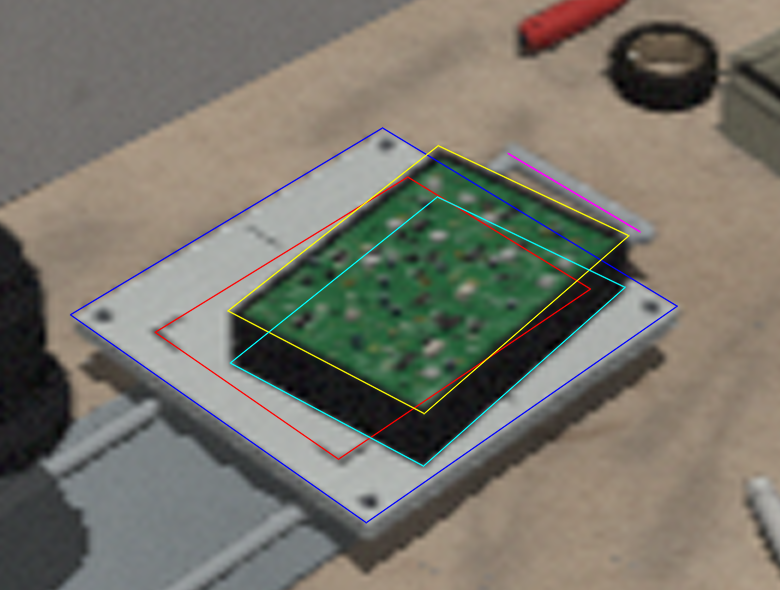

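```bash
cat > r.py <<'E'
from workcell import env
from ov import *
from scipy.spatial.transform import Rotation as Ro
P=np.array([541.2,-53.5,.0658])
def W(x,y,z): return pose(P,[[x,y,z]])[0]
def ori(a,s=1):
    # tool z down, tool x along plate direction at angle a (in plate frame)
    a=a+P[2]; x=s*np.array([np.cos(a),np.sin(a),0]); z=np.array([0,0,-1.]); return Ro.from_matrix(np.c_[x,np.cross(z,x),z]).as_rotvec()
def snap(tag,names=("top","scene")):
    for n in names:
        c=env.capture(n); cv2.imwrite(f"pics/{n}{tag}.png",c["frame"][:,:,::-1]); np.savez(f"pics/{n}{tag}.npz",**c)
def st():
    s=env.state(); d=s["tcp_pos"][:2]-P[:2]; c,q=np.cos(P[2]),np.sin(P[2])
    print("t",round(s["time_s"],2),"tcp",s["tcp_pos"].round(1),"rel",(c*d[0]+q*d[1]).round(1),(-q*d[0]+c*d[1]).round(1),"F",s["wrist_force"].round(1),"w",round(s["gripper_width"],1))
E
python3 - <<'E'
from r import *
for nm,pt,a in(("near",W(-112,-13,63),np.pi/2),("nearlow",W(-108,-13,63),np.pi/2),("near up",W(-108,-13,150),np.pi/2),("neargoal",W(-68,-13,63),np.pi/2),("right",W(0,-115,63),0),("far",W(95,0,63),np.pi/2),("left",W(0,115,63),0),("bar",W(0,-165,42),0),("barend",W(0,80,42),0)):
    for s in(1,-1):
        q=env.inverse_kinematics(pt,ori(a,s)); print(nm,s,pt.round(0),None if q is None else np.round(q,2))
E
```

```text
near 1 [430. -74.  63.] [ 0.45  0.65 -0.48  2.19  0.69  0.46  1.05]
near -1 [430. -74.  63.] [ 0.1   0.6   0.03  2.2  -0.05  0.34 -1.34]
nearlow 1 [434. -74.  63.] [ 0.45  0.65 -0.49  2.18  0.69  0.47  1.05]
nearlow -1 [434. -74.  63.] [ 0.1   0.61  0.03  2.19 -0.05  0.35 -1.34]
near up 1 [434. -74. 150.] [ 0.62  0.53 -0.72  2.1   0.54  0.71  1.18]
near up -1 [434. -74. 150.] [ 0.15  0.44 -0.04  2.11  0.03  0.59 -1.42]
neargoal 1 [474. -71.  63.] [ 0.48  0.7  -0.57  2.07  0.71  0.57  1.03]
neargoal -1 [474. -71.  63.] [ 0.08  0.64  0.03  2.09 -0.04  0.42 -1.36]
right 1 [ 549. -168.   63.] [ 0.46  0.75 -0.32  1.82  0.37  0.64 -0.01]
right -1 [ 549. -168.   63.] [ 0.01  0.76  0.41  1.83 -0.47  0.64 -2.38]
far 1 [636. -47.  63.] [ 0.43  0.91 -0.72  1.62  0.72  0.9   1.08]
far -1 [636. -47.  63.] [ 0.03  0.8   0.02  1.63 -0.02  0.71 -1.44]
left 1 [534.  61.  63.] [ 0.04  0.71 -0.3   1.92  0.37  0.57 -0.44]
left -1 [534.  61.  63.] [-0.41  0.73  0.4   1.93 -0.49  0.58 -2.76]
bar 1 [ 552. -218.   42.] [ 0.51  0.8  -0.29  1.77  0.35  0.63  0.09]
bar -1 [ 552. -218.   42.] [ 0.09  0.82  0.41  1.78 -0.5   0.64 -2.28]
barend 1 [536.  26.  42.] [ 0.09  0.74 -0.28  1.93  0.38  0.52 -0.39]
barend -1 [536.  26.  42.] [-0.34  0.76  0.39  1.95 -0.54  0.54 -2.65]
```

Run:
```python
from r import *
env.set_gripper(60)
env.move_ptp(W(-112,-13,200),ori(np.pi/2,-1)); st()
env.move_straight(W(-112,-13,90),velocity=150); env.sleep(.2); st()
snap("1")
p=env.state()["tcp_pos"]
Q=[p[0],p[1],P[2]]
# predicted pad footprints at tip z (tcp-11) and tip corner rect
polys=[(Q,[[11*a,b,p[2]-11] for a,b in((-1,30),(1,30),(1,44),(-1,44))],(0,0,255)),(Q,[[11*a,-b,p[2]-11] for a,b in((-1,30),(1,30),(1,44),(-1,44))],(0,0,255))]
save("1",["top","scene"],polys,[p[0],p[1],p[2]])
```

```text
t 2.57 tcp [430.6 -74.8 200.1] rel -111.8 -13.9 F [ 0.3  0.2 -0.6] w 59.8
t 3.65 tcp [430.9 -74.   90.8] rel -111.4 -13.2 F [0.5 0.8 0.1] w 60.1
```

View pics/ov_scene1.png

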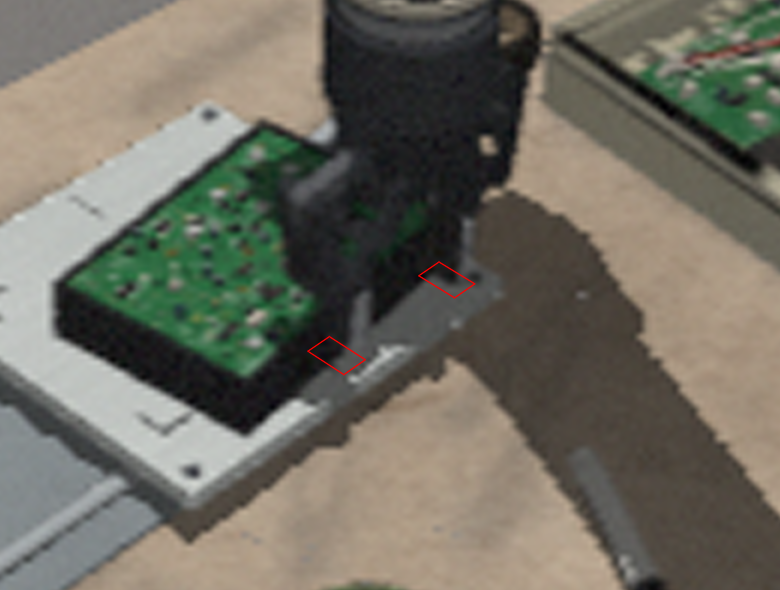

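View pics/ov_top1.png

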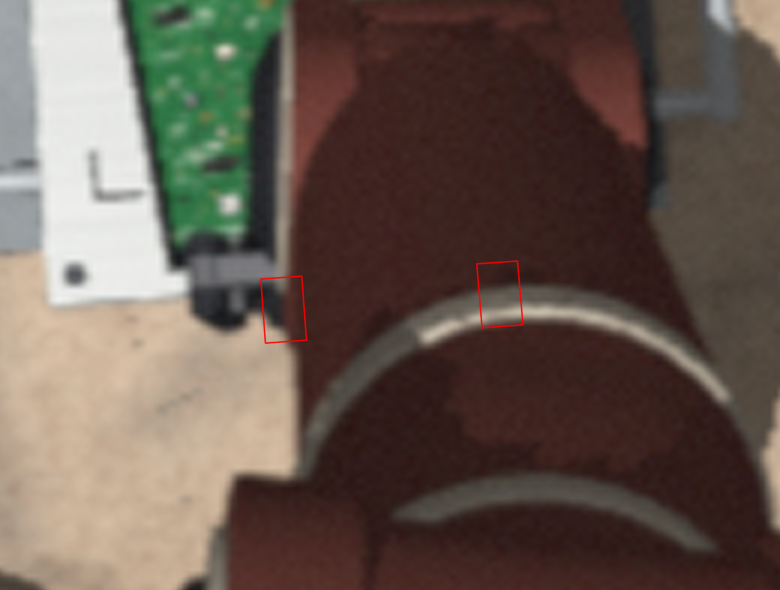

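Run:
```python
from r import *
env.move_straight(W(-112,-13,61),velocity=80,f_stop=6); st()
for x in(-95,-85,-76,-72):
    print(env.move_straight(W(x,-13,61),velocity=35,f_stop=7)); st()
env.sleep(.2); st(); snap("2")
```

```text
t 4.26 tcp [430.3 -73.8  60.9] rel -112.0 -13.0 F [-0.  -0.8  0.4] w 60.0
False
t 4.89 tcp [447.6 -72.7  61. ] rel -94.7 -13.0 F [ 0.7 -0.4  0.2] w 60.1
False
t 5.33 tcp [457.9 -72.1  61. ] rel -84.3 -13.1 F [0.2 0.1 0.3] w 60.0
False
t 5.73 tcp [466.9 -71.5  61. ] rel -75.4 -13.1 F [-0.2 -0.1 -0.3] w 60.0
False
t 6.0 tcp [470.7 -71.2  61. ] rel -71.5 -13.0 F [ 0.4 -0.2  0.3] w 59.9
t 6.2 tcp [470.3 -71.2  61. ] rel -71.9 -13.0 F [0.7 0.2 0.6] w 60.0
```

Run:
```python
from r import *
save("2",["top","scene"],[(P,rect(200,210,42),(255,0,0)),(P,rect(114,160,74),(0,255,255))],[535,-60,50],5)
```

```text
(no output)
```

View pics/ov_scene2.png

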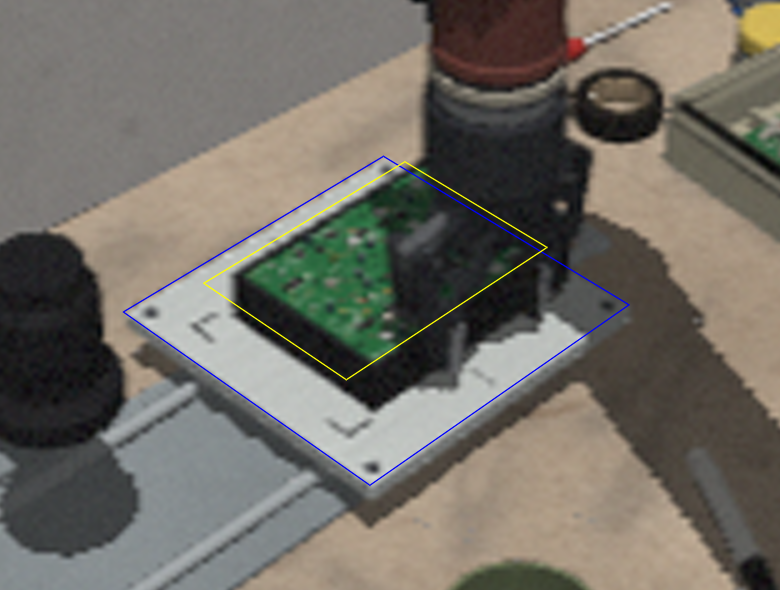

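View pics/ov_top2.png

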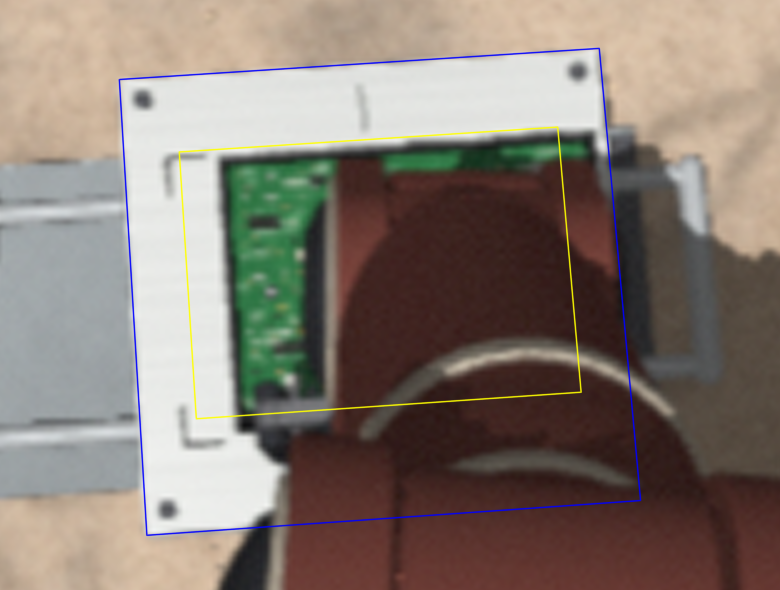

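Run:
```python
from r import *
print(env.move_straight(W(-68.5,-13,61),velocity=30,f_stop=7)); env.sleep(.2);st()
env.move_straight(W(-80,-13,61),velocity=60); env.move_straight(W(-90,-13,140),velocity=200)
env.move_ptp(W(0,-150,140),ori(0,1)); st(); snap("3")
save("3",["top","scene"],[(P,rect(200,210,42),(255,0,0)),(P,rect(114,160,74),(0,255,255)),(P,rect(114,160,42),(255,255,0))],[535,-60,50],6)
```

```text
False
t 6.77 tcp [473.9 -71.   61. ] rel -68.3 -13.0 F [1.1 0.2 0.2] w 60.1
t 8.95 tcp [ 550.6 -202.2  139.1] rel -0.4 -149.0 F [ 0.5  0.2 -0.3] w 60.2
```

View pics/ov_scene3.png

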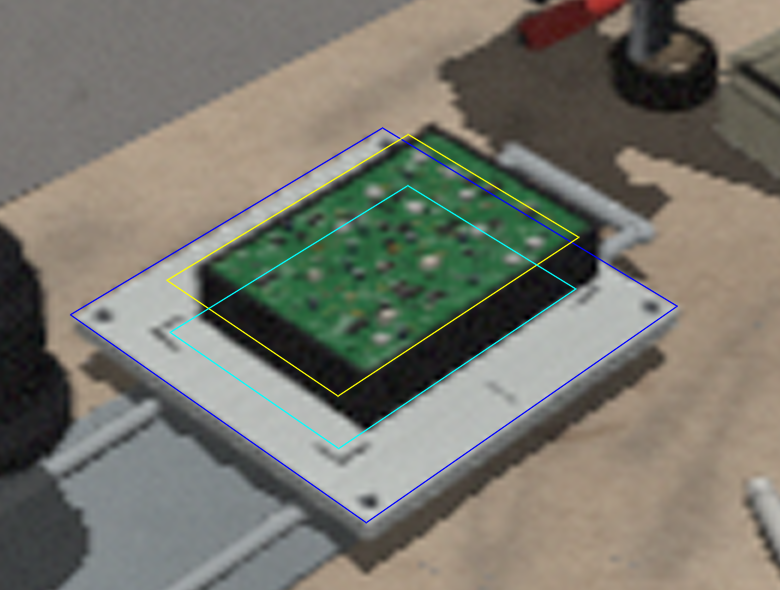

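View pics/ov_top3.png

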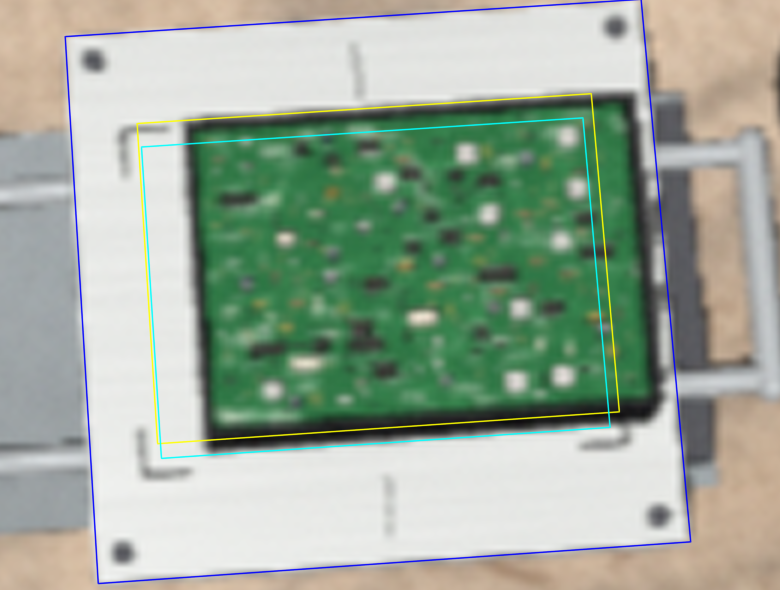

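Run:
```python
from r import *
env.move_straight(W(0,-122,120),velocity=150)
env.move_straight(W(0,-122,61),velocity=100,f_stop=6); st()
for y in(-105,-97,-92): print(env.move_straight(W(0,y,61),velocity=35,f_stop=7)); st()
env.sleep(.2); st()
env.move_straight(W(0,-105,61),velocity=60); env.move_straight(W(0,-150,140),velocity=200); st(); snap("4")
save("4",["top","scene"],[(P,rect(200,210,42),(255,0,0)),(P,rect(114,160,74),(0,255,255)),(P,rect(114,160,42),(255,255,0))],[535,-60,50],6)
```

```text
t 10.18 tcp [ 549.7 -175.3   61.4] rel 0.5 -122.1 F [ 0.3 -0.2  0.1] w 60.1
False
t 10.81 tcp [ 548.1 -158.1   61. ] rel 0.0 -104.8 F [-0.1 -0.2 -0.7] w 59.9
False
t 11.18 tcp [ 547.6 -149.7   61. ] rel 0.1 -96.4 F [-0.6 -0.3 -0.1] w 60.0
False
t 11.47 tcp [ 547.3 -144.8   61. ] rel 0.1 -91.5 F [-0.5 -1.1 -0.3] w 59.9
t 11.68 tcp [ 547.3 -145.3   61. ] rel 0.0 -92.0 F [-0.2 -0.6  0.6] w 59.6
t 12.65 tcp [ 550.3 -202.3  139.4] rel -0.7 -149.1 F [-1.3  0.7 -0.1] w 60.1
```

View pics/ov_scene4.png

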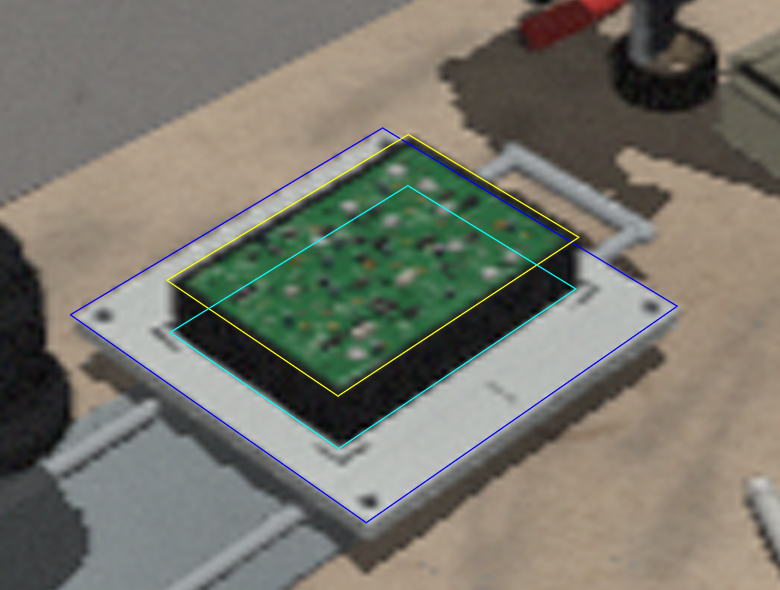

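View pics/ov_top4.png

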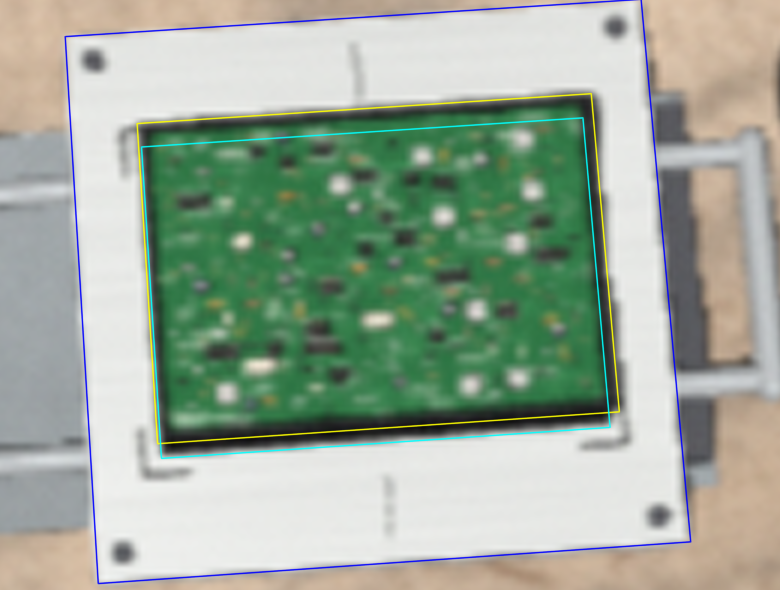

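Run:
```python
from r import *
env.set_gripper(0)
env.move_straight(W(0,-175,100),velocity=200); env.move_straight(W(0,-175,65),velocity=100,f_stop=6); env.sleep(.2); st(); snap("5")
p=env.state()["tcp_pos"]; Q=[p[0],p[1],P[2]]
save("5",["scene","top"],[(Q,[[14*a,11*b,p[2]-d] for a,b in((-1,-1),(1,-1),(1,1),(-1,1))],c) for d,c in((11,(0,0,255)),(24,(255,255,0)))]+[(P,[[45,-147,36],[-45,-147,36]],(255,0,255))],p,6)
```

```text
t 14.43 tcp [ 553.3 -228.2   65.8] rel 0.6 -175.1 F [ 0.6 -0.  -0.4] w 0.1
```

View pics/ov_scene5.png

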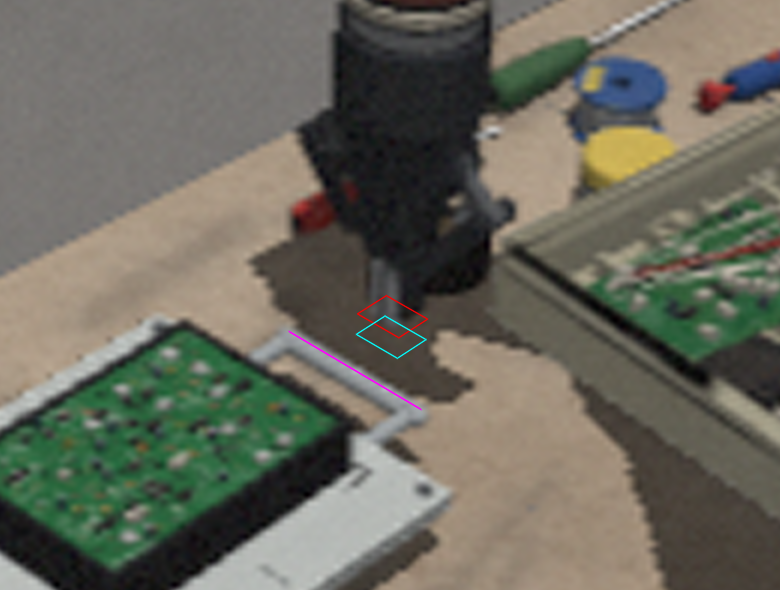

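View pics/ov_top5.png

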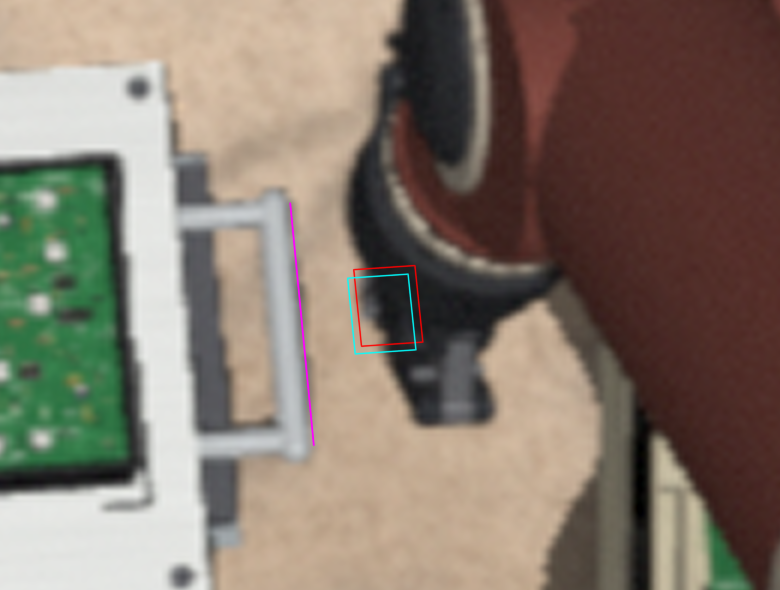

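Run:
```python
from r import *
env.move_straight(W(0,-175,41),velocity=60,f_stop=6); st()
print(env.move_straight(W(0,-154,41),velocity=20,f_stop=15)); st()
print(env.move_straight(W(0,66,41),velocity=60,f_stop=15)); st(); 
print(env.move_straight(W(0,92,41),velocity=25,f_stop=10)); st(); snap("6")
save("6",["scene","top"],[],W(0,200,42),4)
```

```text
t 15.08 tcp [ 552.6 -227.9   40.5] rel -0.1 -174.8 F [ 1.1  0.1 -0.1] w -0.1
False
t 16.28 tcp [ 551.4 -207.9   41.1] rel 0.1 -154.7 F [ 0.6 -3.9  0. ] w 0.2
False
t 20.1 tcp [536.7  12.5  41. ] rel -0.2 66.1 F [ 3.1 -3.3  0.4] w -0.2
True
t 20.72 tcp [536.   20.4  40.8] rel -0.3 74.1 F [-0.4  0.7  0.2] w -0.2
```

View pics/ov_scene6.png

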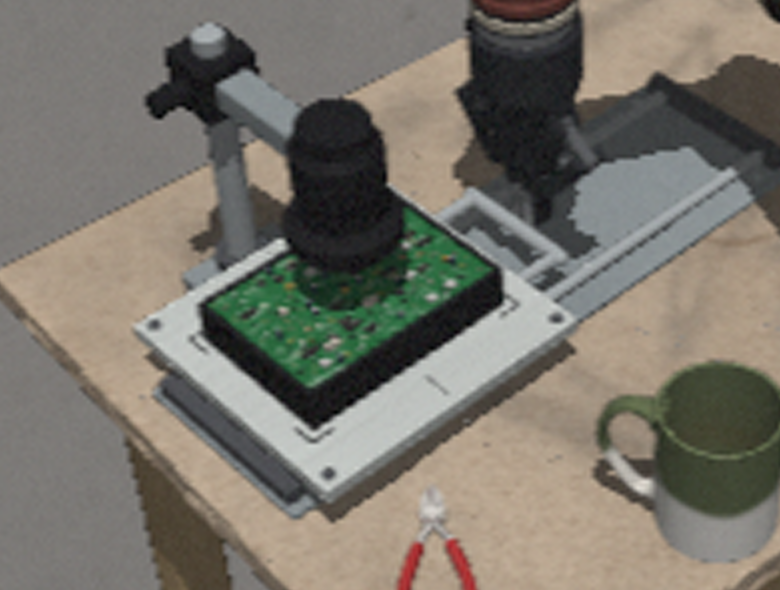

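View pics/ov_top6.png

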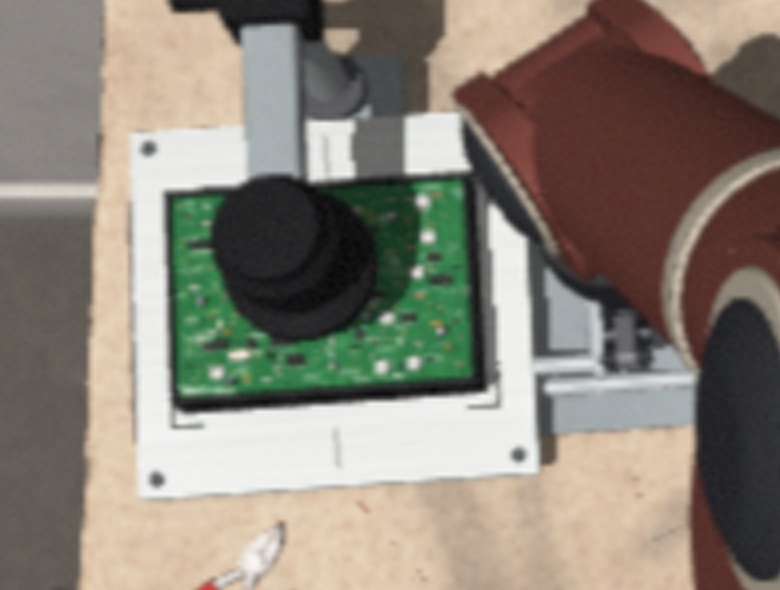

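Run:
```python
from r import *
for i in range(2):
    print(env.move_straight(W(0,92,41),velocity=15,f_stop=14)); st()
env.sleep(.3); st(); snap("7")
a=cv2.imread("pics/top7.png")[100:250,110:290]; cv2.imwrite("pics/top7c.png",cv2.resize(a,None,fx=4,fy=4,interpolation=cv2.INTER_CUBIC))
```

```text
True
t 21.61 tcp [536.9  20.5  40.6] rel 0.6 74.1 F [-0.1  0.1  0.1] w 0.1
True
t 22.3 tcp [536.2  20.5  40.1] rel -0.2 74.2 F [ 0.1 -0.7  0.2] w 0.0
t 22.6 tcp [535.8  20.1  39.7] rel -0.5 73.8 F [0.6 1.1 0.6] w -0.2
```

View pics/top7c.png

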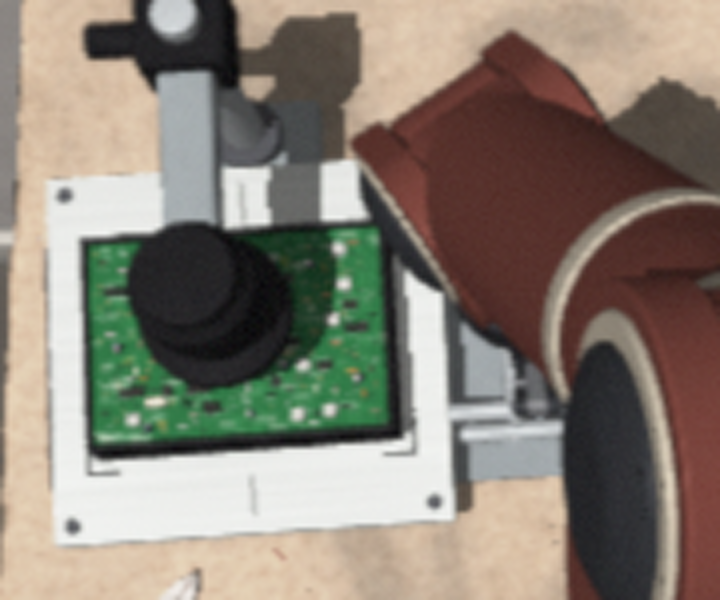

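Run:
```python
from r import *
env.move_straight(W(0,40,41),velocity=80); env.move_straight(W(0,10,180),velocity=200)
env.move_ptp(W(-30,-250,250),ori(0,1)); env.sleep(.3); st(); snap("8")
a=cv2.imread("pics/top8.png")[128:235,130:260]; cv2.imwrite("pics/top8c.png",cv2.resize(a,None,fx=6,fy=5.6,interpolation=cv2.INTER_CUBIC))
a=cv2.imread("pics/scene8.png")[190:280,150:270]; cv2.imwrite("pics/sc8c.png",cv2.resize(a,None,fx=6.5,fy=6.5,interpolation=cv2.INTER_CUBIC))
```

```text
t 25.48 tcp [ 528.2 -303.5  249.9] rel -29.4 -248.7 F [-0.2 -0.5  0.4] w -0.3
```

View pics/top8c.png

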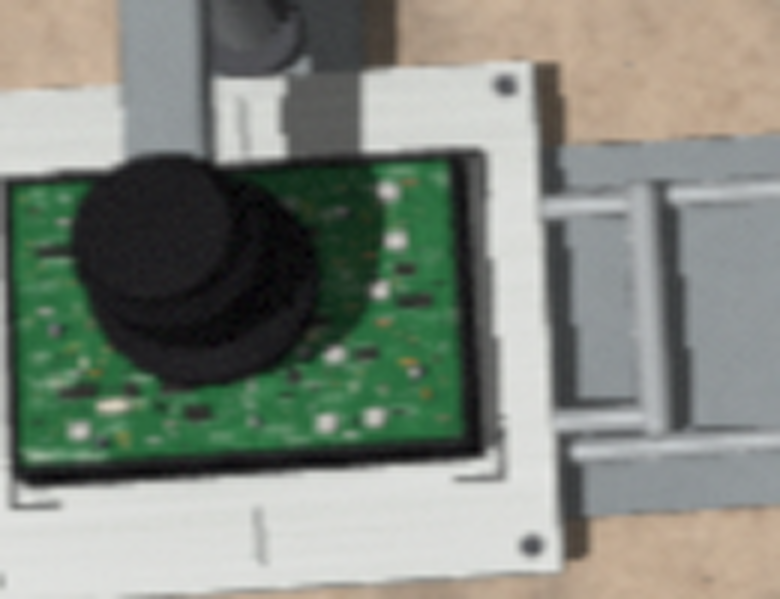

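View pics/sc8c.png

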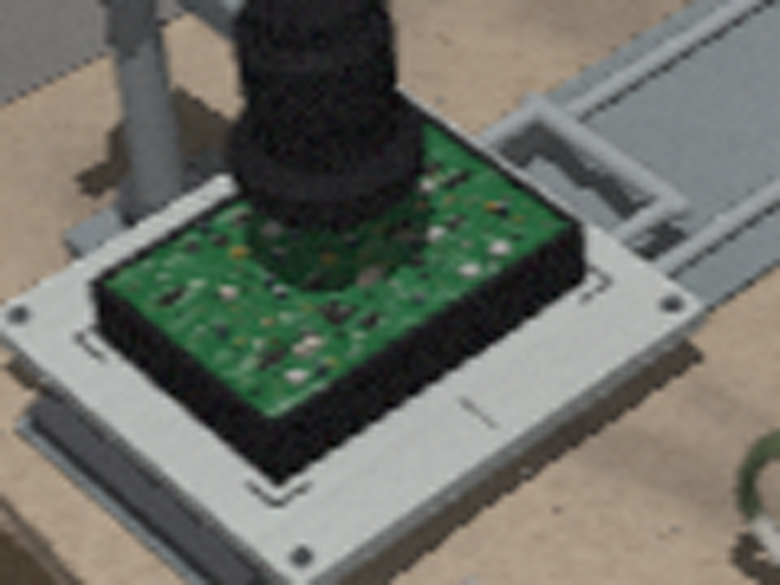

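View pics/top8.png

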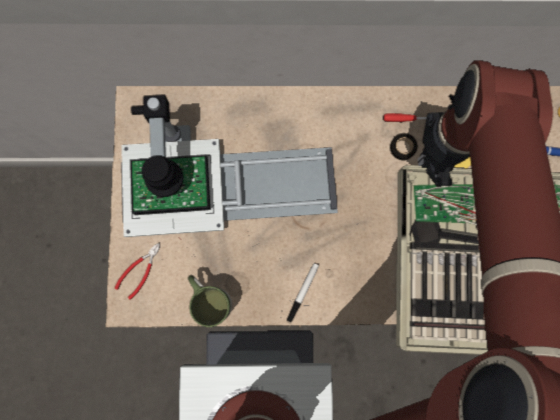

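Run:
```python
from h import *; import ov
ct=cam("pics/top8.npz")
f,o=(6,5.6),(130,128)
L=rect(200,210,42); M=rect(124,170,42)
# plate right corners; marks inner LL,LR
px=un([(533,62),(562,570),(500,476),(17,502)],f,o)
P8,r=fit([(ct,[L[1],L[2],M[2],M[3]],px)],[530,185,.06]); print(P8,r.round(1).tolist())
d=P8[:2]-[541.2,-53.5]; print("travel",np.hypot(*d), np.arctan2(-d[0],d[1]))
T,B=rect(114,160,74),rect(114,160,42)
Q,r=fit([(ct,[T[0],B[2],B[3]],un([(5,182),(485,452),(25,484)],f,o))],P8); print(Q,r.round(1).tolist())
d=Q-P8;c,s=np.cos(P8[2]),np.sin(P8[2]); print("rel",c*d[0]+s*d[1],-s*d[0]+c*d[1],d[2])
ov.save("8",["top","scene"],[(P8,L,(255,0,0)),(P8,M,(0,0,255)),(P8,T,(0,255,255)),(P8,B,(255,255,0))],[P8[0],P8[1],50],6)
```

```text
[5.26492992e+02 1.77900012e+02 5.87574477e-02] [[0.2, -0.3], [-0.1, 0.2], [-0.0, -0.1], [-0.1, 0.2]]
travel 231.8669049299044 0.06347127423809931
[5.27996786e+02 1.78165510e+02 6.99953957e-02] [[-1.2, -1.5], [0.2, 0.8], [1.1, 0.7]]
rel 1.5167901033903175 0.1767318886906425 0.011237947982919029
```

View pics/ov_top8.png

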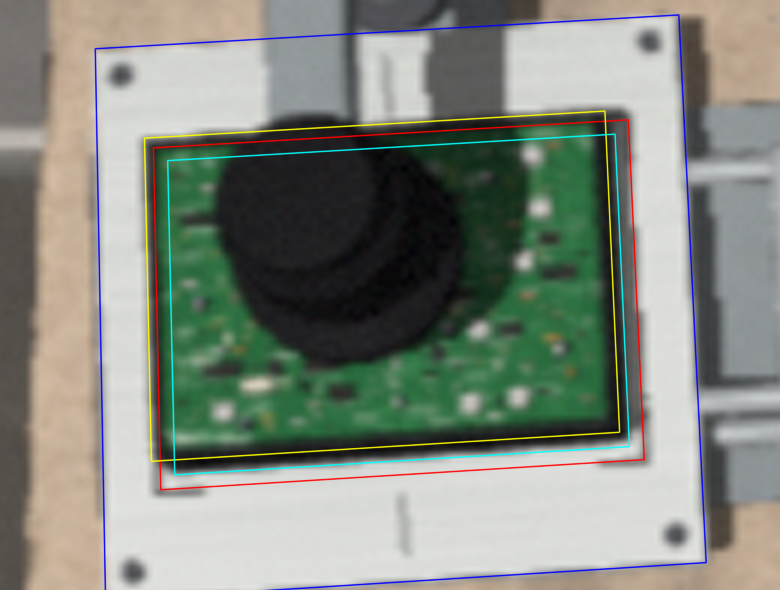

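View pics/ov_scene8.png

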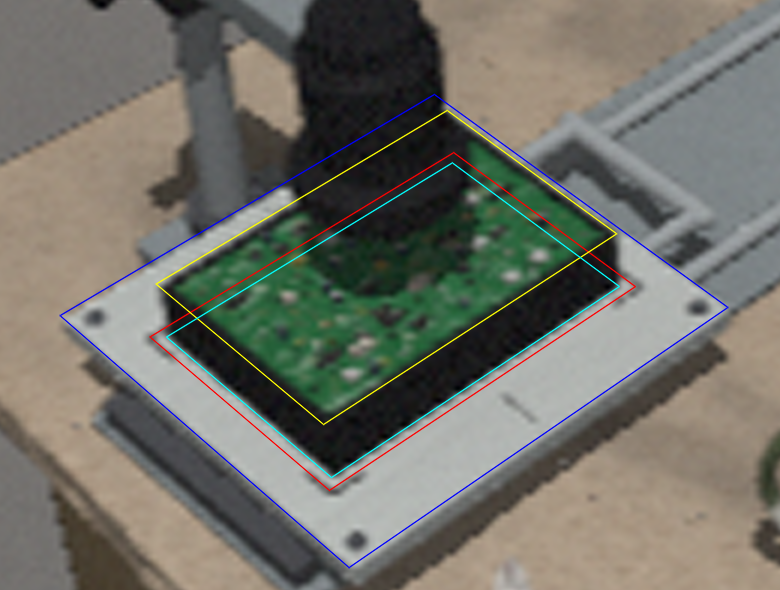

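Run:
```python
from h import *
a=cv2.imread("pics/top8.png")[135:225,300:350]; cv2.imwrite("pics/be.png",cv2.resize(a,None,fx=8,fy=6.5,interpolation=cv2.INTER_CUBIC))
a=cv2.imread("pics/top8.png")[130:240,105:145]; cv2.imwrite("pics/bl.png",cv2.resize(a,None,fx=8,fy=5.4,interpolation=cv2.INTER_CUBIC))
```

```text
(no output)
```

View pics/be.png

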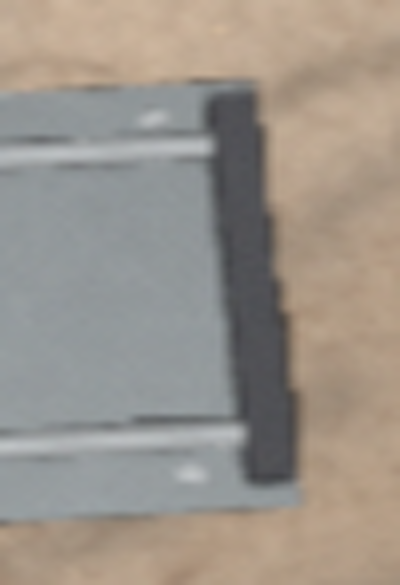

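Run:
```python
from h import *
K,R,t=cam("pics/top8.npz")
px=un([(260,82),(300,505)],(8,6.5),(300,135)); C=-R.T@t
for z in(5,10,20):
    w=[]
    for p in px:
        d=R.T@np.linalg.inv(K)@[*p,1]; w.append(C+d*(z-C[2])/d[2])
    m=np.mean(w,0)
    u=np.array([-np.sin(.064),np.cos(.064)])
    print(z,np.linalg.norm(w[0]-w[1]),"mark dist home",u@([526.5,177.9]-m[:2]),"start",u@([541.2,-53.5]-m[:2]))
```

```text
5 148.38699562483973 mark dist home 354.8866830624041 start 123.02027064544326
10 147.7305427315736 mark dist home 354.1416193003181 start 122.27520688335731
20 146.41763694504112 mark dist home 352.6514917761462 start 120.78507935918543
```

Run:
```python
from r import *
env.finish_job(); st()
```

```text
the job is handed in; nothing more can be done
the job is handed in; nothing more can be done
```

I centred the board in the corner marks, pushed the plate home to its stop, and handed the job in about 26 s into the run. No verdict came back, so what follows are my own measurements.

**Centring:** I pushed the near side of the board with both fingers to square it and set x. I then pushed it from the bar end to set y. With the hand off, the picture showed about 5 mm of gap on every side I could read. I only needed one push per direction; neither overshot, so I never tapped from the opposite sides.

**Plate travel:** I pushed the pull bar with closed fingers at 60 mm/s, slowing to 25 mm/s at the end. It stopped at the same place three times under the 10 to 14 N force limit, which I take to be the hard stop.

**Last checks, from the top camera with the hand clear:**

| Check | Result | Limit |
|---|---|---|
| Board offset from mark, x | 1.5 mm | 5 mm |
| Board offset from mark, y | 0.2 mm | 5 mm |
| Board rotation | 0.011 rad | 0.07 rad |
| Mark to the bed's right-hand end | 353–355 mm | 355 mm expected at home |

- **Side items:** the roll of tape and the cutters look to be where they started in the last picture. I did not measure them.
- **Distance moved:** the plate moved only about 232 mm, not 240. Its start position measured about 8 mm along the rails, which accounts for the difference.
- **Camera disagreement:** the two cameras disagreed by about 5 mm on the plate's x position at the start. I relied on the top view and on offsets between board and plate in the same picture.
- **Final fit quality:** the lens hid part of the board in the last view. That fit has residuals up to about 1.5 pixels (about 3 mm), so treat the x and y offsets as approximate.

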